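Set up the bench fan and switch it on

TASK

Get the bench fan ready and start it, in this order: swing the guard fully shut over the fan, turn the controller's knob fully anticlockwise to its stop, roll the knurled thumbwheel exactly three clicks away from the robot from where it stands now, then push the toggle lever right over to its far side. Leave the screwdriver, tape roll, bottle and spare fan that lie around them where they are.

Things in the scene. Friction and masses are not known exactly. Their poses are not given: they have to be found in the camera images.
- panel (a point): Fan controller: white box fixed on the bench, 150 mm deep (x) x 270 mm wide (y) x 60 mm high, flat top. This point is the centre of its top face; its x axis points to the side facing away from the robot, y to the left, z up. On the top along y: a knob (85 mm to +y), a thumbwheel (middle), a toggle lever (85 mm to -y). The box stands left or right of the robot's centre line, turned by up to 0.3 rad.
- knob_grip (a point): Black knob on the controller: disc 40 mm across with an upright bar grip 38 mm long, 14 mm thick, 32 mm high, whose top is 44 mm above the controller's top. This point is on the turning axis (vertical), 7 mm below the bar's top. The bar lies along this point's x axis, which turns with the knob.
- knob (a joint): Knob angle, rad: 0 at the fully anticlockwise stop (seen from above), grows clockwise, at most 4.7; starts between 0.6 and 1.35. At 0 the bar lies along the controller's x axis. Light friction (0.03 Nm), stays where left.
- wheel_top (a point): Topmost point of the black knurled thumbwheel, whose edge stands up through the middle of the controller's top. Wheel radius 30 mm, 16 mm wide, axle level along the controller's y axis, 16 mm below the controller's top, so 14 mm of the wheel show. The point does not turn with the wheel; its x axis points away from the robot. A fingertip pressed lightly (about 4 N) on the wheel and drawn along x rolls it.
- wheel_mark (a point): White bar across the wheel's rim, 30 mm from the axle; turns with the wheel (37.5 degrees to the robot's side of the top at joint value 0). Tick marks beside the wheel show the mark's click positions.
- wheel (a joint): Thumbwheel angle, rad, grows as the top of the wheel moves away from the robot (controller's +x). It clicks into rest every 0.2618 rad (15 degrees, 7.9 mm of rim): 0, 0.2618, 0.5236 ... up to 6 clicks. Starts at click 0, 1 or 2 (it may stand up to 0.15 of a click off until first touched; count from the nearest click), with a stop at 0 and another at 6 clicks. A light spring detent (about 1.2 N at the rim) draws it to the nearest click when let go.
- toggle_tip (a point): Centre of the 14 mm ball at the tip of the steel toggle lever, 36 mm from its pivot, which lies 8 mm above the controller's top. The lever's base is 44 x 30 mm, 17 mm high. The point moves with the lever.
- toggle (a joint): Toggle angle, rad: 0 leaning to the robot's side (-x of the controller), 0.9 leaning fully to the far side; stays where left, about 2 N at the ball moves it.
- guard_hinge (a point): Hinge line (centre) of the fan guard on the fan unit, a stainless box fixed on the bench 220 mm deep (x) x 200 mm wide x 80 mm high. x axis points away from the robot along the box, y is the hinge line; the point lies 85 mm beyond the box's middle, at its top (80.5 mm above the bench).
- guard_tab (a point): Top centre of the flat push tab (26 x 44 mm, 5 mm thick) at the free, near edge of the steel guard, 183 mm from the hinge line and 5 mm above the guard's underside. Moves with the guard; its z axis is the guard's upper face.
- guard (a joint): Guard angle, rad: 0 shut (lying flat on the fan unit), grows as the near edge rises; starts between 0.6 and 1.0. A stiff hinge holds it where left; 1 to 3 N at the tab moves it.
- screwdriver: Loose screwdriver 190 mm long lying on the bench on the robot's side of the controller. Bystander.
- tape_roll: Loose white tape roll, 90 mm across, 20 mm high, lying on the robot's side of the fan unit. Bystander.
- spray_bottle: Loose bottle, 56 mm across, 115 mm tall, on the left of the bench. Bystander.
- spare_fan: Loose spare fan, 80 x 80 x 25 mm, on the right of the bench. Bystander.

How it is judged (in metres and radians):
On the way, in this order (a step that is already met when the one before it is completed fails the run):
1. the guard is shut over the fan (value of joint guard below 0.06 rad), for 0.2 s.
2. the knob is at its anticlockwise stop (value of joint guard below 0.06 rad and value of joint knob below 0.08 rad), for 0.2 s.
3. the thumbwheel rests three clicks on from its start (all of step 2 and distance of wheel_mark from where it was at the start of the episode between 0.0204 and 0.0255 m and velocity of joint wheel between -0.1 and 0.1 rad/s), for 0.3 s.
4. the toggle is thrown to the far side (value of joint toggle above 0.8 rad), for 0.2 s.
At the end, for the whole second after the job is handed in: The guard is shut (below 0.06 rad), the knob is within 0.08 rad of its anticlockwise stop, the thumbwheel rests three clicks (give or take 0.35 of a click) further away from the robot than at the start, the toggle is over to its far side (above 0.8 of 0.9 rad) (all of step 3 and value of joint toggle above 0.8 rad); the robot touches nothing.
It fails at once if a bystander was shifted by more than 30 mm (distance of any of screwdriver, tape_roll, spray_bottle, spare_fan from where it was at the start of the episode above 0.03 m).
It also fails if it takes over 72 s, if anything falls off the work surface, if the arm or the gripper's body presses on something with over 40 N, if the wrist force passes 120 N, or if a joint passes its speed limit or range.

ROBOT

A 6-joint arm with a two-finger parallel gripper is mounted at the origin on the work surface. World frame = base frame: x ahead of the robot, y to its left, z up, the work surface at z = 0. Lengths are in mm, angles in rad, forces in N, time in s.
With the tool pointing down it reaches from about 350 to 975 mm from the base axis. Payload 7.1 kg.
Tool frame: the origin (TCP) lies midway between the tips of the shut fingers; the grasp point (between the pads) lies ctrl.grip_point_offset behind it (ctrl.grip_point_offset is the distance from the TCP to the grasp point, in mm); z points along the fingers, y is the line along which they close (so a half turn about z gives the same grasp; the last joint's range is limited). The gripper opens to 88 mm and grips with 3 to 60 N. Pads are 20 mm wide; open, the fingers measure 115 mm over their backs; the gripper's body (75 mm by 178 mm) begins 61 mm behind the grasp point.
Start: joints at [-1.287, 0.423, 1.63, -0, 1.089, -0.019], TCP at [186.389, -596.543, 222.675] pointing down, gripper open.
Joint ranges: [-3, 3], [-0.9, 2.11], [0.09, 2.58], [-1.31, 4.45], [0.11, 2.69], [-2.54, 2.54]. Speed limits (rad/s): [2.39, 2.39, 3.01, 3.14, 3.14, 3.14].

INTERFACE

Orientations are given as a rotation vector (axis times angle).
In Python, from workcell import ctrl, get_image, close_job, finder gives the robot as it stands.
- The arm moves only by the tool servo_tool, never from a script. Its argument "deltas" is a list of rows, each a list of 2 entries, a list of its own where there are three numbers: the shift along the tool's x, y, z in mm, then the turn, a rotation vector about the tool's x, y, z in rad. A call has 1 to 5 rows; each row is the pose to reach, as a shift and turn from the pose commanded when the call began, along the tool's axes at that moment; what a row does not reach only later rows make up. A row lasts 1/12 s, in which the tool goes at most 41.7 mm and 7.16 degrees, less where a joint would pass 70% of its speed; a pose out of reach is approached as far as the arm can. A call with a gripper value outside its range is refused whole. "grip" is the closure, from -1 (fully open) to 1 (shut), so that 0 is half open, set as the call begins (left out, the last holds). The fingers move at their own pace and stop on an object; the grip force is fixed at half the most. Time passes only in rows, so rows that repeat a pose let the fingers close. It gives the time, the measured TCP pose, the force, the opening and the grip force at its end, in the units of the state.
- ctrl.get_obs(): the state, without advancing time (a new reading comes with each control period).
- get_image(name): name is "side" or "top" or "wrist"; returns a dict with "frame" (384x512x3 uint8, blue, green, red), "depth" (384x512 float32, mm along the optical axis (not along the pixel's ray), 0 where there is no reading), "K" (3x3 intrinsics, pixels), "pose" (4x4, takes a point from camera to world coordinates). Camera axes: x right, y down, z forward; pixel columns grow to the right and rows downward; lengths in mm; the calibration is good to about 2 mm. A picture is of the moment at which its call begins.
- close_job(): hands the job in; it is judged then, once.
Trained networks look in a picture, given as the dict that the camera call returned (one of the last four; its "shot" number tells which), for a name from the list of things; names that differ only in an ending like _2 or _b are one class to them, and where a whole thing is asked for, a point or a joint stands for the part that bears it (a point fixed in the world has none). Each returns a list of dicts, best first, with "score" (0 to 1); they miss things now and then, are a little off and sometimes report something else, mostly with a low value. They report only what shows in the picture. A call takes as long as a camera call.
- finder.search_frame(query, picture): "rect" ([centre column, centre row, width, height] as shares, 0 to 1, of the picture: columns of its width, rows of its height, round what is visible of it).
- finder.silhouettes(query, picture): "mask" (384x512 bool, what is visible of it) and "rect" ([centre column, centre row, width, height] as shares, 0 to 1, of the picture: columns of its width, rows of its height, round what is visible of it).
The state is a dict: "t": time; "qpos": joint angles; "qvel": joint speeds; "joint_torque": joint torques, N m; "ee_pos": TCP position; "orientation": TCP orientation; "ft_force": force on the tool from outside, world axes, zero at the start; "moment": the same for the moment, N m; "width": finger opening in mm; "grasp_force": force on a finger pad.
Only numpy, scipy, OpenCV 4.12 (cv2) and the standard library are available. Lean on these libraries where they do the work, as an engineer would, in place of code of your own. Each camera call takes 0.05 s, during which the arm holds its last target. There are 200 camera calls.

## Working session

There is one attempt and no reset: what is moved stays moved. The work goes in short steps, Python scripts to look and compute and a tool call to move; the robot and the scene stay as the last step left them, time stands still between calls to the robot, and variables do not carry over. Pictures are saved under pics/ and viewed, at most 10 in all, crops included, and the job is handed in when it is done.

Besides the shell and the picture viewer there is one more tool, called after ">>>" as name(argument=value, ...), one argument or row to a line, values as JSON. servo_tool: Moves the arm, as the interface text tells. Its arguments: {"type":"object","properties":{"deltas":{"type":"array","items":{"type":"array"}},"grip":{"type":"number"}},"required":["deltas"]}

```bash
mkdir -p pics; ls; cat > h.py <<'E'
import numpy as np, cv2
from workcell import ctrl, get_image, close_job, finder
from scipy.spatial.transform import Rotation as R
def world(im):
    d=im["depth"].astype(float); K=np.array(im["K"]); h,w=d.shape
    u,v=np.meshgrid(np.arange(w),np.arange(h))
    P=np.stack([(u-K[0,2])/K[0,0]*d,(v-K[1,2])/K[1,1]*d,d],-1)
    T=np.array(im["pose"]); W=P@T[:3,:3].T+T[:3,3]; W[d<=0]=np.nan
    return W
E
python3 - <<'E'
from h import *
o=ctrl.get_obs(); print({k:np.round(o[k],3) for k in("t","ee_pos","orientation","width","ft_force")},ctrl.grip_point_offset)
a=get_image("top");b=get_image("side")
cv2.imwrite("pics/a.png",np.hstack([a["frame"],b["frame"]])[:, :]) 
cv2.imwrite("pics/a.png",cv2.resize(np.vstack([a["frame"],b["frame"]]),(800,1200))[:600]);cv2.imwrite("pics/b.png",cv2.resize(b["frame"],(800,600)))
W=world(a);np.save("Wa.npy",W);np.save("fa.npy",a["frame"]);np.save("Wb.npy",world(b));np.save("fb.npy",b["frame"])
for n in["panel","knob_grip","wheel_top","wheel_mark","toggle_tip","guard_tab","guard_hinge","screwdriver","tape_roll","spray_bottle","spare_fan"]:
  for nm,im in(("top",a),("side",b)):
    W=world(im)
    for r in finder.silhouettes(n,im)[:2]:
        p=W[r["mask"]]; 
        print(n,nm,round(r["score"],2),np.round(np.array(r["rect"])*[512,384,512,384]),np.round(np.nanmedian(p,0)),np.round(np.nanmax(p[:,2])) if len(p) else 0)
E
```

```text
pics
{'t': np.float64(0.0), 'ee_pos': array([ 186.244, -596.021,  221.925]), 'orientation': array([-3.104, -0.474,  0.   ]), 'width': np.float64(87.718), 'ft_force': array([-0.665, -0.045,  1.053])} 18.700000000000003
panel top 0.94 [190. 163.  90.  53.] [596. 195.  61.] 114.0
panel side 0.5 [245. 153.  24.  16.] [633. 252.  62.] 106.0
knob_grip top 0.44 [162. 163.  16.  13.] [590. 278.  82.] 109.0
wheel_top top 0.57 [191. 162.  90.  54.] [595. 194.  61.] 114.0
wheel_top side 0.74 [320. 226.  63.  75.] [ 587. -280.   79.] 513.0
wheel_top side 0.57 [247. 156.  20.  15.] [634. 264.  62.] 106.0
wheel_mark top 0.43 [190. 164.   8.  16.] [598. 198.  69.] 78.0
guard_tab top 0.84 [320. 165.  66.  35.] [ 594. -195.  146.] 248.0
guard_tab side 0.6 [324. 200.  23.  22.] [ 618. -225.  126.] 211.0
guard_hinge top 0.82 [317. 178.  70.  74.] [ 552. -185.   82.] 248.0
guard_hinge side 0.78 [320. 227.  68.  73.] [ 589. -279.   79.] 464.0
screwdriver top 0.64 [197. 203.  58.  12.] [472. 137.  21.] 33.0
screwdriver top 0.31 [189. 163.  12.  16.] [599. 196.  72.] 78.0
tape_roll top 0.84 [305. 238.  28.  24.] [ 371. -181.   20.] 28.0
tape_roll side 0.51 [239. 244.  22.  21.] [ 379. -131.   16.] 24.0
spray_bottle top 0.83 [109. 171.  23.  18.] [569. 433.  78.] 120.0
spray_bottle top 0.73 [396. 196.  31.  24.] [ 512. -456.   21.] 33.0
spare_fan top 0.58 [397. 195.  33.  22.] [ 513. -455.   21.] 36.0
spare_fan top 0.31 [316. 179.  68.  74.] [ 552. -184.   82.] 248.0
spare_fan side 0.76 [348. 288.  42.  35.] [ 511. -459.   19.] 30.0
```

View pics/a.png

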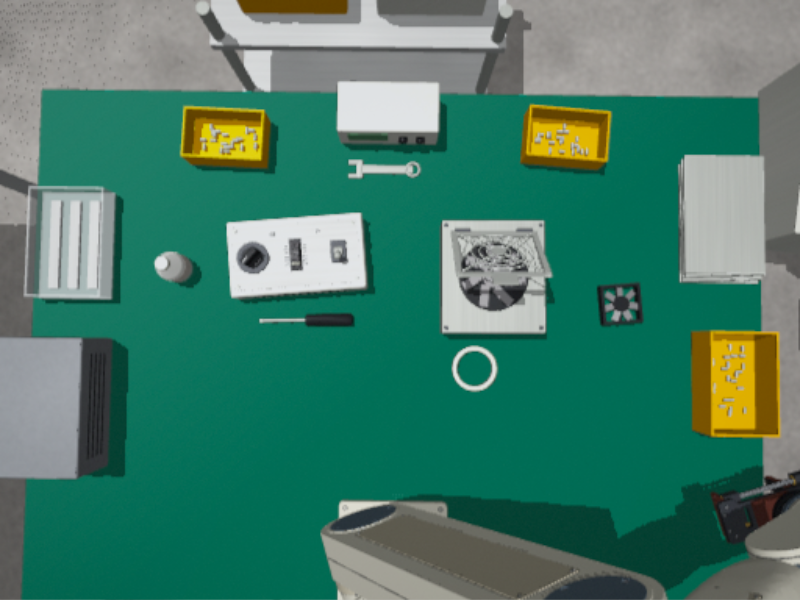

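```bash
python3 - <<'E'
import numpy as np,cv2
from scipy.spatial.transform import Rotation as R
W=np.load("Wa.npy"); f=np.load("fa.npy")
x,y,z=W[...,0],W[...,1],W[...,2]
def rect(m,n):
    m=cv2.morphologyEx(m.astype(np.uint8),cv2.MORPH_OPEN,np.ones((3,3)))>0
    p=W[m][:,:2].astype(np.float32); print(n,len(p),cv2.minAreaRect(p))
rect((abs(z-60)<8)&(x>480)&(x<700)&(y>30)&(y<360),"panel")
rect((abs(z-80)<8)&(x>400)&(x<760)&(y>-330)&(y<-60),"fanbox")
g=(z>95)&(x>400)&(x<760)&(y>-330)&(y<-60)
p=W[g]; rect(g,"guard")
c=p.mean(0);u,s,vt=np.linalg.svd(p-c);print("guard",c,vt[2],s)
i=np.argsort(p[:,2])[-25:];print(np.round(p[i],0)[::4])
q=(z>88)&(x>480)&(x<700)&(y>30)&(y<360);print("highpanel",np.round(W[q]))
E
```

```text
panel 3664 ((599.3709106445312, 197.27438354492188), (150.49314880371094, 270.1161804199219), 5.27324914932251)
fanbox 3295 ((560.0577392578125, -191.8687744140625), (217.5802459716797, 198.74258422851562), 0.8618586659431458)
guard 512 ((584.947265625, -190.93386840820312), (104.53843688964844, 166.83335876464844), 0.7605267763137817)
guard [ 582.85694347 -191.16320923  177.42989203] [-0.81117566 -0.01155179 -0.58468847] [1571.63807177 1443.86992243   51.31263753]
[[ 538. -169.  241.]
 [ 533. -206.  241.]
 [ 536. -187.  243.]
 [ 533. -179.  243.]
 [ 536. -203.  244.]
 [ 535. -185.  244.]
 [ 535. -200.  248.]]
highpanel [[609. 275.  99.]
 [605. 277. 106.]
 [606. 275. 101.]
 [606. 271. 104.]
 [602. 280. 105.]
 [602. 276. 109.]
 [602. 274. 105.]
 [603. 271. 104.]
 [603. 268. 104.]
 [604. 268.  93.]
 [599. 283. 106.]
 [599. 280. 107.]
 [599. 277. 106.]
 [600. 274. 103.]
 [600. 272. 102.]
 [600. 269. 102.]
 [600. 266.  98.]
 [596. 286. 105.]
 [596. 282. 108.]
 [596. 280. 107.]
 [596. 277. 107.]
 [596. 273. 107.]
 [597. 272. 101.]
 [597. 268. 103.]
 [597. 267.  97.]
 [599. 116. 103.]
 [59
[... 376 characters left out ...]
593. 115. 103.]
 [592. 112. 112.]
 [592. 109. 110.]
 [593. 106. 105.]
 [587. 292. 102.]
 [587. 289. 105.]
 [587. 285. 106.]
 [587. 283. 105.]
 [588. 281. 100.]
 [588. 277. 103.]
 [588. 275.  99.]
 [590. 115. 104.]
 [590. 112. 105.]
 [590. 109. 108.]
 [590. 106. 101.]
 [584. 295. 101.]
 [584. 291. 106.]
 [584. 288. 106.]
 [585. 288.  96.]
 [585. 284. 101.]
 [584. 280. 103.]
 [585. 278.  97.]
 [587. 112. 102.]
 [582. 296. 100.]
 [581. 292. 102.]
 [581. 288. 108.]
 [581. 285. 106.]
 [582. 283. 102.]
 [582. 281. 100.]
 [578. 295. 104.]
 [578. 292. 101.]
 [578. 288. 106.]
 [579. 287.  97.]
 [579. 284.  98.]
 [580. 282.  91.]
 [576. 292. 100.]
 [575. 288. 106.]
 [576. 287. 100.]
 [576. 284.  96.]]
```

The top view shows the controller at about (297,255), the raised guard at (500,270), the tape roll at (475,368) and the screwdriver at (310,320). The measured sizes agree with the ones given. I'll travel to above the guard now.

>>> servo_tool(
  deltas=[
    [[35,-19,-10],[0,0,0]],
    [[70,-38,-20],[0,0,0]],
    [[105,-57,-30],[0,0,0]],
    [[140,-77,-40],[0,0,0]],
    [[175,-96,-50],[0,0,0]],
  ],
  grip=1,
)

```text
t: 1.62
ee_pos: [325.6, -451.2, 273.1]
orientation: [-3.106, -0.473, -0.0]
ft_force: [1.1, -0.3, 0.6]
width: 58.1
grasp_force: 0.0
```

>>> servo_tool(
  deltas=[
    [[35,-19,-7],[0,0,0]],
    [[70,-38,-14],[0,0,0]],
    [[105,-57,-20],[0,0,0]],
    [[140,-77,-25],[0,0,0]],
    [[175,-96,-30],[0,0,0]],
  ],
)

```text
t: 2.03
ee_pos: [464.3, -307.2, 303.3]
orientation: [3.105, 0.474, 0.001]
ft_force: [-0.3, -0.3, 0.1]
width: 24.8
grasp_force: 0.0
```

>>> servo_tool(
  deltas=[
    [[35,-19,0],[0,0,0]],
    [[70,-38,0],[0,0,0]],
    [[105,-57,0],[0,0,0]],
    [[147,-78,0],[0,0,0]],
    [[147,-78,0],[0,0,0]],
  ],
)

```text
t: 2.45
ee_pos: [584.0, -186.3, 302.7]
orientation: [-3.104, -0.48, -0.004]
ft_force: [-1.1, -0.1, -1.0]
width: 0.3
grasp_force: 0.0
```

>>> servo_tool(
  deltas=[
    [[0,0,0],[0,0,-0.12]],
    [[0,0,0],[0,0,-0.24]],
    [[0,0,0],[0,0,-0.36]],
    [[0,0,0],[0,0,-0.48]],
    [[0,0,0],[0,0,-0.6]],
  ],
)

```text
t: 2.87
ee_pos: [579.9, -190.9, 302.6]
orientation: [-2.823, -1.379, 0.0]
ft_force: [-0.1, 0.4, -0.3]
width: 0.6
grasp_force: 0.0
```

>>> servo_tool(
  deltas=[
    [[0,0,0],[0,0,-0.12]],
    [[0,0,0],[0,0,-0.24]],
    [[0,0,0],[0,0,-0.36]],
    [[0,0,0],[0,0,-0.48]],
    [[0,0,0],[0,0,-0.6]],
  ],
)

```text
t: 3.28
ee_pos: [579.8, -191.0, 302.6]
orientation: [-2.289, -2.151, 0.0]
ft_force: [1.0, 0.1, 0.5]
width: 0.5
grasp_force: 0.0
```

>>> servo_tool(
  deltas=[
    [[0,0,0],[0,0,-0.07]],
    [[0,0,0],[0,0,-0.07]],
  ],
)

```text
t: 3.45
ee_pos: [579.9, -191.1, 302.6]
orientation: [-2.217, -2.226, 0.0]
ft_force: [0.3, -0.0, 0.4]
width: 0.6
grasp_force: 0.0
```

>>> servo_tool(
  deltas=[
    [[0,-12,30],[0,0,0]],
    [[0,-12,60],[0,0,0]],
    [[0,-12,78],[0,0,0]],
    [[0,-12,78],[0,0,0]],
  ],
)

```text
t: 3.78
ee_pos: [565.4, -190.1, 220.7]
orientation: [-2.218, -2.216, 0.005]
ft_force: [-0.4, 0.1, -0.1]
width: 0.4
grasp_force: 0.0
```

>>> servo_tool(
  deltas=[
    [[0,-8,0],[0,0,0]],
    [[0,-14,5],[0,0,0]],
    [[0,-21,10],[0,0,0]],
    [[0,-31,19],[0,0,0]],
    [[0,-40,28],[0,0,0]],
  ],
)

```text
t: 4.2
ee_pos: [528.4, -191.3, 197.9]
orientation: [2.217, 2.221, 0.002]
ft_force: [1.4, -0.7, 1.1]
width: 0.7
grasp_force: 0.6
```

>>> servo_tool(
  deltas=[
    [[0,-8,10],[0,0,0]],
    [[0,-16,21],[0,0,0]],
    [[0,-23,33],[0,0,0]],
    [[0,-29,44],[0,0,0]],
    [[0,-34,56],[0,0,0]],
  ],
)

```text
t: 4.62
ee_pos: [494.1, -191.2, 141.5]
orientation: [2.218, 2.221, 0.001]
ft_force: [-0.8, -0.6, 0.8]
width: 0.5
grasp_force: 0.5
```

>>> servo_tool(
  deltas=[
    [[0,-4,12],[0,0,0]],
    [[0,-7,25],[0,0,0]],
    [[0,-9,38],[0,0,0]],
    [[0,-10,48],[0,0,0]],
    [[0,-10,52],[0,0,0]],
  ],
)

```text
t: 5.03
ee_pos: [483.6, -190.8, 88.2]
orientation: [-2.219, -2.223, 0.0]
ft_force: [-0.9, 0.6, -0.1]
width: 0.4
grasp_force: 0.4
```

>>> servo_tool(
  deltas=[
    [[0,0,2],[0,0,0]],
    [[0,0,4],[0,0,0]],
    [[0,0,5],[0,0,0]],
    [[0,0,5],[0,0,0]],
  ],
)

```text
t: 5.37
ee_pos: [484.4, -190.9, 85.6]
orientation: [2.219, 2.224, -0.0]
ft_force: [-6.6, 1.7, 17.6]
width: 0.3
grasp_force: 8.5
```

>>> servo_tool(
  deltas=[
    [[0,0,-30],[0,0,0]],
    [[0,0,-70],[0,0,0]],
    [[30,5,-100],[0,0,0]],
    [[68,12,-120],[0,0,0]],
    [[105,22,-130],[0,0,0]],
  ],
)

```text
t: 5.78
ee_pos: [507.3, -86.3, 217.3]
orientation: [2.219, 2.217, 0.005]
ft_force: [0.9, -1.2, -0.0]
width: 0.4
grasp_force: 0.0
```

>>> servo_tool(
  deltas=[
    [[38,8,0],[0,0,0]],
    [[76,18,0],[0,0,0]],
    [[114,28,0],[0,0,0]],
    [[152,38,0],[0,0,0]],
    [[188,45,0],[0,0,0]],
  ],
  grip=-0.1,
)

```text
t: 6.2
ee_pos: [551.5, 104.0, 214.6]
orientation: [2.218, 2.223, 0.003]
ft_force: [0.3, -0.8, 0.3]
width: 30.4
grasp_force: 0.0
```

>>> servo_tool(
  deltas=[
    [[38,9,0],[0,0,0]],
    [[76,18,0],[0,0,0]],
    [[114,26,0],[0,0,0]],
    [[152,34,0],[0,0,0]],
    [[180,40,0],[0,0,0]],
  ],
)

```text
t: 6.62
ee_pos: [590.7, 285.2, 214.4]
orientation: [2.218, 2.225, 0.003]
ft_force: [-0.5, -0.1, -0.8]
width: 48.1
grasp_force: 0.0
```

>>> servo_tool(
  deltas=[
    [[0,0,0],[0,0,-0.12]],
    [[0,0,0],[0,0,-0.24]],
    [[0,0,0],[0,0,-0.36]],
    [[0,0,0],[0,0,-0.48]],
    [[0,0,0],[0,0,-0.6]],
  ],
)

```text
t: 7.03
ee_pos: [590.3, 282.2, 214.2]
orientation: [1.454, 2.784, 0.001]
ft_force: [-0.1, -0.2, 0.0]
width: 48.4
grasp_force: 0.0
```

>>> servo_tool(
  deltas=[
    [[0,0,0],[0,0,-0.1]],
    [[0,0,0],[0,0,-0.2]],
    [[0,0,0],[0,0,-0.2]],
  ],
)

```text
t: 7.28
ee_pos: [590.3, 282.0, 214.1]
orientation: [1.173, 2.914, 0.001]
ft_force: [-0.6, -0.5, 1.2]
width: 48.3
grasp_force: 0.0
```

```bash
python3 - <<'E'
from h import *
o=ctrl.get_obs(); print({k:np.round(o[k],3) for k in("t","ee_pos","orientation","width","ft_force")})
im=get_image("wrist");W=world(im);np.save("Ww.npy",W);cv2.imwrite("pics/c.png",im["frame"])
x,y,z=W[...,0],W[...,1],W[...,2]
m=(abs(z-104)<5)&(np.hypot(x-591,y-282)<28)
p=W[m][:,:2].astype(np.float32);print(len(p),cv2.minAreaRect(p),np.median(W[m][:,2]))
m=(abs(z-60)<4);print("paneltop",np.nanmedian(z[m]))
for r in finder.silhouettes("knob_grip",im)[:2]: print(r["score"],np.nanmedian(W[r["mask"]],0))
E
```

```text
{'t': np.float64(7.283), 'ee_pos': array([590.343, 281.964, 214.147]), 'orientation': array([1.173e+00, 2.914e+00, 1.000e-03]), 'width': np.float64(48.275), 'ft_force': array([-0.6  , -0.466,  1.169])}
586 ((591.0945434570312, 283.6465759277344), (13.994654655456543, 37.64414596557617), 50.079933166503906) 104.14154131466583
paneltop 60.91680790317531
0.62 [589.06474746 285.70829989  75.76297668]
```

View pics/c.png

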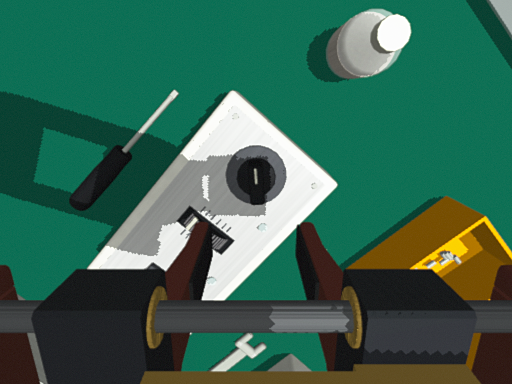

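The wrist view shows the knob at (256,178), with its bar along the tool's x axis. The wheel is at (205,230) and the bottle is well clear. The bar measures 14 x 37.6 mm with its top at 104 mm, which fits. I'll go down and grip it.

>>> servo_tool(
  deltas=[
    [[0,1,30],[0,0,-0.07]],
    [[0,1,65],[0,0,-0.07]],
    [[0,1,100],[0,0,-0.07]],
    [[0,1,125],[0,0,-0.07]],
    [[0,1,137],[0,0,-0.07]],
  ],
)

```text
t: 7.8
ee_pos: [588.9, 281.6, 73.0]
orientation: [-1.078, -2.947, 0.005]
ft_force: [-0.4, 0.1, -0.5]
width: 48.2
grasp_force: 0.0
```

>>> servo_tool(
  deltas=[
    [[0,0,0],[0,0,0]],
    [[0,0,0],[0,0,0]],
    [[0,0,0],[0,0,0]],
    [[0,0,0],[0,0,0]],
    [[0,0,0],[0,0,0]],
  ],
  grip=0.9,
)

```text
t: 8.22
ee_pos: [591.8, 282.8, 78.4]
orientation: [1.075, 2.95, 0.003]
ft_force: [0.7, 0.4, -0.1]
width: 18.4
grasp_force: 0.0
```

>>> servo_tool(
  deltas=[
    [[0,0,0],[0,0,0]],
    [[0,0,0],[0,0,0]],
    [[0,0,0],[0,0,0]],
  ],
)

```text
t: 8.47
ee_pos: [592.2, 283.3, 78.2]
orientation: [1.075, 2.949, 0.004]
ft_force: [1.8, 2.4, 5.9]
width: 13.7
grasp_force: 30.0
```

>>> servo_tool(
  deltas=[
    [[0,0,0],[0,0,-0.1]],
    [[0,0,0],[0,0,-0.2]],
    [[0,0,0],[0,0,-0.3]],
    [[0,0,0],[0,0,-0.4]],
    [[0,0,0],[0,0,-0.5]],
  ],
)

```text
t: 8.88
ee_pos: [592.1, 283.3, 78.2]
orientation: [0.304, 3.124, 0.003]
ft_force: [0.8, 1.6, 7.3]
width: 13.9
grasp_force: 30.0
```

>>> servo_tool(
  deltas=[
    [[0,0,0],[0,0,-0.1]],
    [[0,0,0],[0,0,-0.2]],
    [[0,0,0],[0,0,-0.26]],
    [[0,0,0],[0,0,-0.29]],
    [[0,0,0],[0,0,-0.29]],
  ],
)

```text
t: 9.3
ee_pos: [592.1, 283.2, 78.1]
orientation: [-0.145, 3.135, 0.002]
ft_force: [0.4, 2.7, 7.6]
width: 14.0
grasp_force: 30.0
```

```bash
python3 - <<'E'
from h import *
o=ctrl.get_obs(); print({k:np.round(o[k],3) for k in("t","qpos","ee_pos","orientation","width","ft_force","moment")})
v=o["orientation"];print(2*np.arctan2(v[1],v[0]))
E
```

```text
{'t': np.float64(9.3), 'qpos': array([ 0.428,  0.644,  1.637,  0.   ,  0.857, -1.236]), 'ee_pos': array([592.129, 283.226,  78.139]), 'orientation': array([-1.450e-01,  3.135e+00,  2.000e-03]), 'width': np.float64(14.024), 'ft_force': array([0.387, 2.677, 7.619]), 'moment': array([ 0.365, -0.265, -0.066])}
3.234030470840603
```

>>> servo_tool(
  deltas=[
    [[0,0,0],[0,0,-0.03]],
    [[0,0,0],[0,0,-0.05]],
    [[0,0,0],[0,0,-0.05]],
  ],
)

```text
t: 9.55
ee_pos: [592.3, 283.3, 78.1]
orientation: [-0.22, 3.131, 0.003]
ft_force: [1.7, 1.6, 7.3]
width: 14.1
grasp_force: 30.9
```

```bash
python3 - <<'E'
from h import *
o=ctrl.get_obs(); print({k:np.round(o[k],3) for k in("t","ee_pos","ft_force","moment")})
v=o["orientation"];print(2*np.arctan2(v[1],v[0]))
E
```

```text
{'t': np.float64(9.55), 'ee_pos': array([592.301, 283.263,  78.142]), 'ft_force': array([1.735, 1.646, 7.339]), 'moment': array([ 0.358, -0.361, -0.743])}
3.2818734207135907
```

>>> servo_tool(
  deltas=[
    [[0,0,0],[0,0,0]],
    [[0,0,0],[0,0,0]],
    [[0,0,0],[0,0,0]],
    [[0,0,0],[0,0,0]],
  ],
  grip=-0.1,
)

```text
t: 9.88
ee_pos: [590.3, 282.1, 76.1]
orientation: [0.222, -3.133, 0.001]
ft_force: [-0.1, 0.6, 0.5]
width: 37.4
grasp_force: 0.0
```

>>> servo_tool(
  deltas=[
    [[0,0,-20],[0,0,0]],
    [[0,0,-60],[0,0,0]],
    [[0,0,-95],[0,0,0]],
    [[0,0,-130],[0,0,0]],
    [[0,0,-130],[0,0,0]],
  ],
)

```text
t: 10.3
ee_pos: [594.3, 284.0, 214.0]
orientation: [-0.221, 3.124, 0.006]
ft_force: [1.1, -0.5, 0.7]
width: 48.3
grasp_force: 0.0
```

>>> servo_tool(
  deltas=[
    [[0,0,0],[0,0,0.12]],
    [[0,0,0],[0,0,0.24]],
    [[0,0,0],[0,0,0.36]],
    [[0,0,0],[0,0,0.48]],
    [[0,0,0],[0,0,0.6]],
  ],
  grip=1,
)

```text
t: 10.72
ee_pos: [590.4, 282.2, 205.7]
orientation: [-0.723, -3.056, 0.001]
ft_force: [-0.1, -0.2, -0.5]
width: 18.6
grasp_force: 0.0
```

>>> servo_tool(
  deltas=[
    [[0,0,0],[0,0,0.12]],
    [[0,0,0],[0,0,0.24]],
    [[0,0,0],[0,0,0.36]],
    [[0,0,0],[0,0,0.48]],
    [[0,0,0],[0,0,0.6]],
  ],
)

```text
t: 11.13
ee_pos: [590.4, 282.2, 205.6]
orientation: [-1.594, -2.706, 0.002]
ft_force: [-0.7, 0.6, -0.1]
width: 0.8
grasp_force: 0.0
```

>>> servo_tool(
  deltas=[
    [[0,0,0],[0,0,0.12]],
    [[0,0,0],[0,0,0.24]],
    [[0,0,0],[0,0,0.36]],
    [[0,0,0],[0,0,0.42]],
    [[0,0,0],[0,0,0.42]],
  ],
)

```text
t: 11.55
ee_pos: [590.4, 282.2, 205.6]
orientation: [-2.119, -2.319, 0.002]
ft_force: [0.1, -0.4, 0.0]
width: 0.5
grasp_force: 0.0
```

```bash
python3 - <<'E'
from h import *
o=ctrl.get_obs(); print({k:np.round(o[k],3) for k in("t","qpos","ee_pos","orientation","width","ft_force")})
v=o["orientation"];print(2*np.arctan2(v[1],v[0]))
im=get_image("wrist");W=world(im);cv2.imwrite("pics/d.png",im["frame"])
x,y,z=W[...,0],W[...,1],W[...,2]
m=(abs(z-104)<5)&(np.hypot(x-591,y-282)<28)
p=W[m][:,:2].astype(np.float32);print(len(p),cv2.minAreaRect(p))
m=(z>66)&(np.hypot(x-599,y-197)<35)&(z<80)
p=W[m][:,:2].astype(np.float32);print("wheel",len(p),cv2.minAreaRect(p),np.max(W[m][:,2]))
for r in finder.silhouettes("wheel_mark",im)[:2]: print(r["score"],np.array(r["rect"])*[512,384,512,384],np.nanmedian(W[r["mask"]],0))
E
```

```text
{'t': np.float64(11.55), 'qpos': array([ 0.428,  0.485,  1.573, -0.   ,  1.085,  0.338]), 'ee_pos': array([590.397, 282.195, 205.642]), 'orientation': array([-2.119e+00, -2.319e+00,  2.000e-03]), 'width': np.float64(0.51), 'ft_force': array([ 0.057, -0.405,  0.05 ])}
-4.62245791406222
625 ((590.98876953125, 284.3228454589844), (37.03333282470703, 13.627352714538574), 6.20668888092041)
wheel 5 ((619.6404418945312, 207.1680908203125), (1.701309323310852, 4.688313961029053), 23.47842788696289) 66.88706388099132
0.55 [275.8144 246.6432   8.3968   9.2928] [621.54115009 205.26161433  63.7637036 ]
```

View pics/d.png

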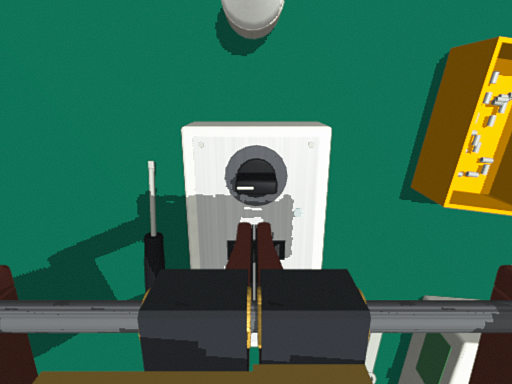

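The knob bar at (256,184) is now along the controller's x axis, at its stop. Next I'll look at the wheel from directly above it.

>>> servo_tool(
  deltas=[
    [[-30,0,0],[0,0,0]],
    [[-60,1,0],[0,0,0]],
    [[-85,1,0],[0,0,0]],
    [[-85,1,0],[0,0,0]],
    [[-85,1,0],[0,0,0]],
  ],
)

```text
t: 12.07
ee_pos: [599.7, 196.8, 206.4]
orientation: [-2.117, -2.32, 0.0]
ft_force: [-0.1, 1.4, 0.3]
width: 0.5
grasp_force: 0.0
```

```bash
cat > look.py <<'E'
import sys
from h import *
o=ctrl.get_obs(); print({k:np.round(o[k],3) for k in("t","ee_pos","orientation","ft_force")})
im=get_image("wrist");W=world(im);np.save("Ww.npy",W);np.save("fw.npy",im["frame"])
f=im["frame"];cv2.imwrite("pics/%s.png"%sys.argv[1],cv2.resize(f[110:245,175:340],None,fx=4,fy=4,interpolation=cv2.INTER_CUBIC))
a=.092;c=np.array([599.4,197.3]);ex=np.array([np.cos(a),np.sin(a)]);ey=np.array([-ex[1],ex[0]])
L=np.stack([(W[...,:2]-c)@ex,(W[...,:2]-c)@ey,W[...,2]],-1)
m=(L[...,2]>66)&(L[...,2]<82)&(abs(L[...,0])<32)&(abs(L[...,1])<15)
print("wheel local",len(L[m]),L[m].min(0),L[m].max(0))
b=m|((abs(L[...,0])<28)&(abs(L[...,1])<7)); w=b&(f.min(-1)>150)
if w.any(): print("mark local",w.sum(),np.median(L[w],0),L[w].min(0),L[w].max(0))
for r in finder.silhouettes("wheel_mark",im)[:2]: print(r["score"],np.round(np.array(r["rect"])*[512,384,512,384]),np.nanmedian(L[r["mask"]],0))
E
python3 look.py e
```

```text
{'t': np.float64(12.067), 'ee_pos': array([599.702, 196.817, 206.353]), 'orientation': array([-2.117, -2.32 ,  0.   ]), 'ft_force': array([-0.05 ,  1.409,  0.318])}
wheel local 722 [-23.23472731  -6.48850425  66.01080032] [22.08987455 10.21747918 76.87282699]
mark local 76 [-17.15075595   2.00255202  70.26324903] [-20.30549756  -6.33949394  66.82692149] [ 4.86109747  9.76737518 76.87282699]
0.65 [253. 175.  49.  26.] [ 0.40769128  3.06707147 71.53210589]
0.58 [254.  88.  44.  47.] [-2.70768103e-02  8.67093496e+01  8.83015844e+01]
```

View pics/e.png

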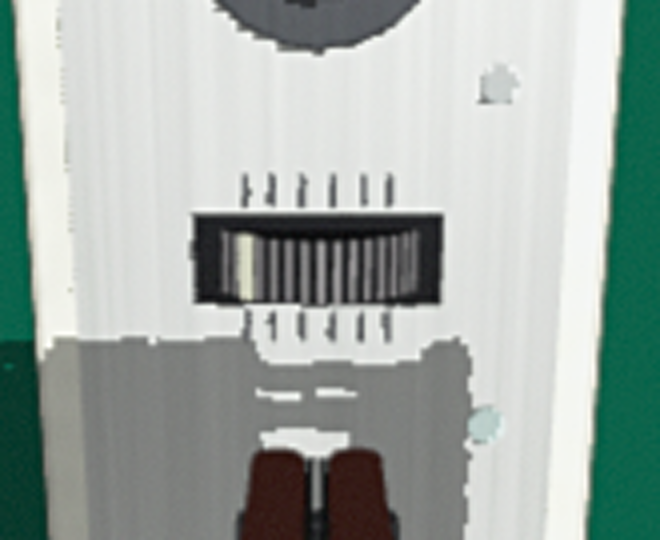

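The wheel is at crop (320,260). The white mark is at (245,268), aligned with the first tick, so it starts at click 0; three clicks on is the tick at (333). I'll go down on the robot side of the wheel top.

>>> servo_tool(
  deltas=[
    [[0,-11,40],[0,0,0]],
    [[0,-11,80],[0,0,0]],
    [[0,-11,115],[0,0,0]],
    [[0,-11,127],[0,0,0]],
    [[0,-11,127],[0,0,0]],
  ],
)

```text
t: 12.58
ee_pos: [586.2, 197.2, 76.2]
orientation: [-2.113, -2.321, 0.009]
ft_force: [-0.1, -0.3, 0.3]
width: 0.8
grasp_force: 0.0
```

>>> servo_tool(
  deltas=[
    [[0,0,1],[0,0,0]],
    [[0,0,2],[0,0,0]],
    [[0,0,3],[0,0,0]],
    [[0,0,3],[0,0,0]],
  ],
)

```text
t: 12.92
ee_pos: [589.9, 197.3, 78.2]
orientation: [2.116, 2.32, 0.004]
ft_force: [-0.7, -0.2, 0.4]
width: 0.6
grasp_force: 0.0
```

>>> servo_tool(
  deltas=[
    [[0,0,0.5],[0,0,0]],
    [[0,0,1],[0,0,0]],
    [[0,0,1],[0,0,0]],
  ],
)

```text
t: 13.17
ee_pos: [588.9, 196.9, 75.9]
orientation: [2.117, 2.321, 0.001]
ft_force: [0.0, -0.2, 0.7]
width: 0.4
grasp_force: 0.0
```

>>> servo_tool(
  deltas=[
    [[0,0,0.5],[0,0,0]],
    [[0,0,0.5],[0,0,0]],
  ],
)

```text
t: 13.33
ee_pos: [588.6, 196.8, 75.0]
orientation: [-2.117, -2.321, 0.0]
ft_force: [0.2, 0.0, 0.0]
width: 0.5
grasp_force: 0.0
```

>>> servo_tool(
  deltas=[
    [[0,0,0.5],[0,0,0]],
    [[0,0,0.5],[0,0,0]],
  ],
)

```text
t: 13.5
ee_pos: [588.6, 196.9, 74.4]
orientation: [-2.117, -2.321, 0.0]
ft_force: [0.4, 0.8, 0.7]
width: 0.9
grasp_force: 0.0
```

>>> servo_tool(
  deltas=[
    [[0,0,0.5],[0,0,0]],
    [[0,0,0.5],[0,0,0]],
  ],
)

```text
t: 13.67
ee_pos: [588.6, 196.9, 73.9]
orientation: [-2.117, -2.321, 0.0]
ft_force: [-0.4, 0.8, -0.3]
width: 0.3
grasp_force: 0.0
```

>>> servo_tool(
  deltas=[
    [[0,0,0.5],[0,0,0]],
    [[0,0,0.5],[0,0,0]],
  ],
)

```text
t: 13.83
ee_pos: [588.7, 196.9, 73.6]
orientation: [2.117, 2.321, 0.0]
ft_force: [-0.2, -0.1, 2.0]
width: 0.7
grasp_force: 1.0
```

>>> servo_tool(
  deltas=[
    [[0,0,0.5],[0,0,0]],
    [[0,0,0.5],[0,0,0]],
  ],
)

```text
t: 14.0
ee_pos: [588.8, 196.9, 73.2]
orientation: [2.117, 2.321, 0.0]
ft_force: [-2.3, -0.8, 3.5]
width: 0.1
grasp_force: 2.0
```

>>> servo_tool(
  deltas=[
    [[0,1,0.5],[0,0,0]],
    [[0,3,0.5],[0,0,0]],
    [[0,5,0.5],[0,0,0]],
    [[0,7,0.5],[0,0,0]],
    [[0,8,0.5],[0,0,0]],
  ],
)

```text
t: 14.42
ee_pos: [597.7, 197.8, 74.1]
orientation: [2.116, 2.32, 0.002]
ft_force: [-2.3, -1.0, 13.5]
width: 0.2
grasp_force: 6.8
```

>>> servo_tool(
  deltas=[
    [[0,0,0],[0,0,0]],
    [[0,0,0],[0,0,0]],
  ],
)

```text
t: 14.58
ee_pos: [598.1, 197.8, 74.1]
orientation: [2.116, 2.32, 0.004]
ft_force: [-1.6, -1.3, 11.8]
width: 0.4
grasp_force: 5.8
```

```bash
sed -i 's/^for r/for r in []:0\nfor r/' look.py; sed -i 's/finder.silhouettes("wheel_mark",im)\[:2\]/[]/' look.py; python3 look.py f
```

```text
{'t': np.float64(14.583), 'ee_pos': array([598.085, 197.835,  74.14 ]), 'orientation': array([2.116, 2.32 , 0.004]), 'ft_force': array([-1.563, -1.299, 11.758])}
wheel local 1161 [-22.94489975  -6.45145928  66.02622526] [22.15511222 13.08018079 81.97747684]
```

>>> servo_tool(
  deltas=[
    [[0,0,-3],[0,0,0]],
    [[0,0,-20],[0,0,0]],
    [[0,0,-55],[0,0,0]],
    [[0,0,-80],[0,0,0]],
    [[0,0,-80],[0,0,0]],
  ],
)

```text
t: 15.05
ee_pos: [599.7, 198.6, 157.6]
orientation: [2.114, 2.318, 0.011]
ft_force: [0.0, 0.6, 0.2]
width: 0.0
grasp_force: 0.0
```

```bash
python3 look.py g
```

```text
{'t': np.float64(15.05), 'ee_pos': array([599.738, 198.589, 157.59 ]), 'orientation': array([2.114, 2.318, 0.011]), 'ft_force': array([0.005, 0.552, 0.151])}
wheel local 974 [-21.68748676  -6.72203906  66.01553222] [22.41285318 10.26440242 76.6581564 ]
mark local 78 [-10.17478997   3.10187276  74.01189938] [-11.98926848  -6.14159561  72.0903977 ] [-1.84080261 10.26112704 75.91822718]
```

View pics/g.png

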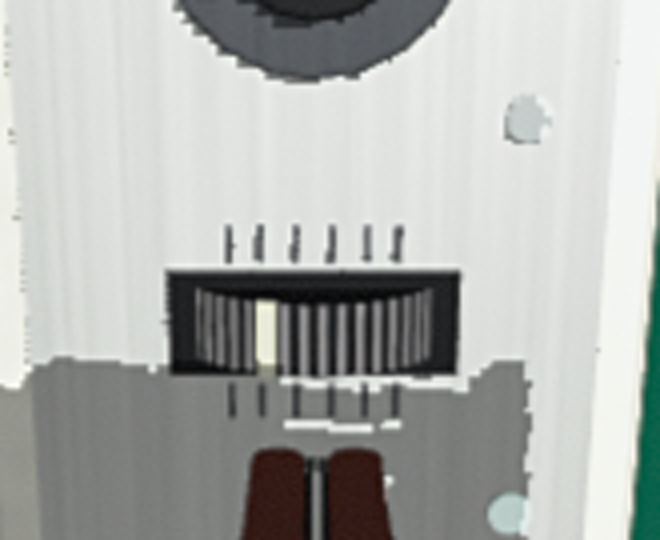

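The mark at crop (265,335) is aligned with the second tick, so it's one click on. I'll repeat the stroke.

>>> servo_tool(
  deltas=[
    [[0,-8,30],[0,0,0]],
    [[0,-8,55],[0,0,0]],
    [[0,-8,68],[0,0,0]],
    [[0,-8,74],[0,0,0]],
    [[0,-8,74],[0,0,0]],
  ],
)

```text
t: 15.52
ee_pos: [587.5, 196.5, 76.2]
orientation: [-2.116, -2.32, 0.005]
ft_force: [0.2, -0.4, 0.1]
width: 0.4
grasp_force: 0.0
```

>>> servo_tool(
  deltas=[
    [[0,0,2],[0,0,0]],
    [[0,0,4],[0,0,0]],
    [[0,0,5.5],[0,0,0]],
    [[0,0,5.5],[0,0,0]],
  ],
)

```text
t: 15.85
ee_pos: [589.3, 197.1, 73.7]
orientation: [2.116, 2.321, 0.002]
ft_force: [-0.3, 1.2, 1.6]
width: 0.5
grasp_force: 0.8
```

>>> servo_tool(
  deltas=[
    [[0,1,0.2],[0,0,0]],
    [[0,3,0.2],[0,0,0]],
    [[0,5,0.2],[0,0,0]],
    [[0,7,0.2],[0,0,0]],
    [[0,8,0.2],[0,0,0]],
  ],
)

```text
t: 16.27
ee_pos: [597.6, 197.8, 74.1]
orientation: [2.116, 2.321, 0.002]
ft_force: [-3.6, -0.9, 8.5]
width: 0.6
grasp_force: 4.8
```

>>> servo_tool(
  deltas=[
    [[0,0,0],[0,0,0]],
    [[0,0,-3],[0,0,0]],
    [[0,0,-20],[0,0,0]],
    [[0,0,-55],[0,0,0]],
    [[0,0,-80],[0,0,0]],
  ],
)

```text
t: 16.68
ee_pos: [596.8, 197.6, 154.2]
orientation: [-2.117, -2.321, 0.0]
ft_force: [1.9, -0.1, 0.1]
width: 0.4
grasp_force: 0.0
```

>>> servo_tool(
  deltas=[
    [[0,0,0],[0,0,0]],
    [[0,0,0],[0,0,0]],
  ],
)

```text
t: 16.85
ee_pos: [597.8, 198.0, 154.5]
orientation: [2.116, 2.32, 0.005]
ft_force: [-0.0, 0.5, -1.0]
width: 0.5
grasp_force: 0.0
```

```bash
python3 look.py i
```

```text
{'t': np.float64(16.85), 'ee_pos': array([597.793, 197.953, 154.495]), 'orientation': array([2.116, 2.32 , 0.005]), 'ft_force': array([-0.012,  0.531, -1.018])}
wheel local 1003 [-22.11773783  -6.45726261  66.04021086] [22.30160662 10.36034161 76.88823064]
mark local 105 [-2.47433992  1.93244014 75.29410688] [-4.14870691 -6.45726261 73.33893852] [ 9.25127715 10.36034161 76.88823064]
```

Two clicks done: the mark is at -2.5 mm, and -2.7 was expected. Third stroke.

>>> servo_tool(
  deltas=[
    [[0,-8,30],[0,0,0]],
    [[0,-8,55],[0,0,0]],
    [[0,-8,68],[0,0,0]],
    [[0,-8,74.3],[0,0,0]],
    [[0,-8,74.3],[0,0,0]],
  ],
)

```text
t: 17.32
ee_pos: [587.4, 196.4, 76.1]
orientation: [-2.116, -2.32, 0.006]
ft_force: [-1.8, -0.4, 1.0]
width: 0.4
grasp_force: 0.0
```

>>> servo_tool(
  deltas=[
    [[0,0,2],[0,0,0]],
    [[0,0,4],[0,0,0]],
    [[0,0,5.5],[0,0,0]],
    [[0,0,5.5],[0,0,0]],
  ],
)

```text
t: 17.65
ee_pos: [589.3, 197.1, 73.7]
orientation: [2.116, 2.321, 0.002]
ft_force: [0.0, -0.2, 1.3]
width: 0.6
grasp_force: 0.7
```

>>> servo_tool(
  deltas=[
    [[0,1,0.2],[0,0,0]],
    [[0,3,0.2],[0,0,0]],
    [[0,5,0.2],[0,0,0]],
    [[0,7,0.2],[0,0,0]],
    [[0,8,0.2],[0,0,0]],
  ],
)

```text
t: 18.07
ee_pos: [597.6, 197.8, 74.1]
orientation: [2.116, 2.321, 0.002]
ft_force: [-3.5, -1.5, 9.7]
width: 0.7
grasp_force: 4.8
```

>>> servo_tool(
  deltas=[
    [[0,0,0],[0,0,0]],
    [[0,0,-3],[0,0,0]],
    [[0,0,-20],[0,0,0]],
    [[0,0,-55],[0,0,0]],
    [[0,0,-80],[0,0,0]],
  ],
)

```text
t: 18.48
ee_pos: [596.8, 197.6, 154.2]
orientation: [-2.117, -2.321, 0.0]
ft_force: [0.9, 1.9, 0.3]
width: 0.6
grasp_force: 0.0
```

>>> servo_tool(
  deltas=[
    [[0,0,0],[0,0,0]],
    [[0,0,0],[0,0,0]],
    [[0,0,0],[0,0,0]],
    [[0,0,0],[0,0,0]],
  ],
)

```text
t: 18.82
ee_pos: [595.7, 197.3, 151.4]
orientation: [-2.116, -2.32, 0.003]
ft_force: [-0.6, -0.8, -0.5]
width: 0.2
grasp_force: 0.0
```

```bash
python3 look.py j
```

```text
{'t': np.float64(18.817), 'ee_pos': array([595.725, 197.302, 151.367]), 'orientation': array([-2.116, -2.32 ,  0.003]), 'ft_force': array([-0.551, -0.797, -0.525])}
wheel local 1030 [-22.68120525  -6.65055215  66.0001062 ] [21.98442097 10.10926215 77.13702156]
mark local 96 [ 5.48116296  1.68538011 74.8864318 ] [-6.76629981 -6.43215741 73.09986907] [ 7.2317871   9.86653478 77.13702156]
```

View pics/j.png

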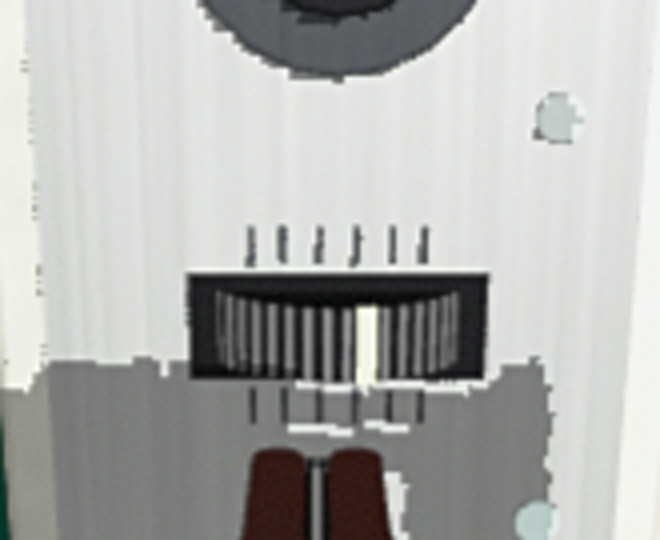

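The mark at (367,345) is at the fourth tick, three clicks from the start. Now the toggle: I'll go to the robot side of its ball, then down.

>>> servo_tool(
  deltas=[
    [[-20,-11,0],[0,0,0]],
    [[-45,-25,0],[0,0,0]],
    [[-70,-38,0],[0,0,0]],
    [[-85,-47,0],[0,0,0]],
    [[-85,-47,0],[0,0,0]],
  ],
)

```text
t: 19.28
ee_pos: [555.4, 106.1, 151.6]
orientation: [-2.118, -2.317, 0.005]
ft_force: [-0.3, -0.9, 0.2]
width: 0.7
grasp_force: 0.0
```

>>> servo_tool(
  deltas=[
    [[0,0,0],[0,0,0]],
    [[0,0,20],[0,0,0]],
    [[0,0,40],[0,0,0]],
    [[0,0,50],[0,0,0]],
    [[0,0,50],[0,0,0]],
  ],
)

```text
t: 19.7
ee_pos: [556.6, 109.3, 100.5]
orientation: [-2.114, -2.32, 0.005]
ft_force: [-0.4, -0.3, -0.1]
width: 0.7
grasp_force: 0.0
```

```bash
python3 - <<'E'
from h import *
o=ctrl.get_obs(); print({k:np.round(o[k],3) for k in("t","ee_pos","orientation","ft_force")})
im=get_image("wrist");W=world(im);cv2.imwrite("pics/k.png",im["frame"])
a=.092;c=np.array([599.4,197.3]);ex=np.array([np.cos(a),np.sin(a)]);ey=np.array([-ex[1],ex[0]])
L=np.stack([(W[...,:2]-c)@ex,(W[...,:2]-c)@ey,W[...,2]],-1)
m=(L[...,2]>80)&(L[...,2]<115)&(abs(L[...,0])<28)&(abs(L[...,1]+85)<12)
print(m.sum(),np.median(L[m],0),L[m].min(0),L[m].max(0))
print("tcp local",(o["ee_pos"][:2]-c)@ex,(o["ee_pos"][:2]-c)@ey)
E
```

```text
{'t': np.float64(19.7), 'ee_pos': array([556.556, 109.305, 100.456]), 'orientation': array([-2.114, -2.32 ,  0.005]), 'ft_force': array([-0.412, -0.316, -0.104])}
611 [-13.1326194  -80.39663678 105.84680694] [-20.55945653 -89.19704508  80.03558272] [ -1.47779216 -75.89839998 110.25124366]
tcp local -50.747068413550146 -83.68646428474266
```

View pics/k.png

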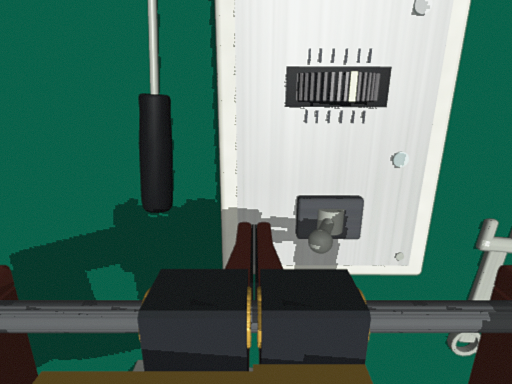

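The ball at (320,240) is straight ahead of the closed fingertips along the tool's y axis. The wheel mark is still at its place (352,87). Lower and push.

>>> servo_tool(
  deltas=[
    [[0,0,5],[0,0,0]],
    [[0,0,10],[0,0,0]],
    [[0,5,10],[0,0,0]],
    [[0,12,10],[0,0,0]],
    [[0,18,10],[0,0,0]],
  ],
)

```text
t: 20.17
ee_pos: [576.9, 110.5, 93.4]
orientation: [2.116, 2.321, 0.002]
ft_force: [0.3, -0.4, -0.7]
width: 0.4
grasp_force: 0.0
```

>>> servo_tool(
  deltas=[
    [[0,5,0],[0,0,0]],
    [[0,10,0],[0,0,0]],
    [[0,15,0],[0,0,0]],
    [[0,20,0],[0,0,0]],
    [[0,22,0],[0,0,0]],
  ],
)

```text
t: 20.58
ee_pos: [598.5, 112.4, 92.9]
orientation: [2.117, 2.321, 0.001]
ft_force: [-1.5, -0.8, 1.0]
width: 0.3
grasp_force: 0.9
```

>>> servo_tool(
  deltas=[
    [[0,2,0],[0,0,0]],
    [[0,4,0],[0,0,0]],
    [[0,4,0],[0,0,0]],
  ],
)

```text
t: 20.83
ee_pos: [601.8, 112.7, 92.7]
orientation: [2.117, 2.321, 0.0]
ft_force: [0.2, -0.5, -0.1]
width: 0.3
grasp_force: 0.2
```

>>> servo_tool(
  deltas=[
    [[0,2,0],[0,0,0]],
    [[0,2,0],[0,0,0]],
  ],
)

```text
t: 21.0
ee_pos: [603.5, 112.9, 92.6]
orientation: [-2.117, -2.321, 0.0]
ft_force: [-1.8, -0.1, -1.0]
width: 0.5
grasp_force: 0.5
```

>>> servo_tool(
  deltas=[
    [[0,2,0],[0,0,0]],
    [[0,2,0],[0,0,0]],
  ],
)

```text
t: 21.17
ee_pos: [605.3, 113.1, 92.5]
orientation: [-2.117, -2.321, 0.001]
ft_force: [-1.2, -1.3, -0.2]
width: 0.5
grasp_force: 0.8
```

>>> servo_tool(
  deltas=[
    [[0,2,0],[0,0,0]],
    [[0,2,0],[0,0,0]],
  ],
)

```text
t: 21.33
ee_pos: [607.3, 113.2, 92.5]
orientation: [-2.117, -2.321, 0.001]
ft_force: [-3.1, -0.4, -1.2]
width: 0.5
grasp_force: 1.0
```

>>> servo_tool(
  deltas=[
    [[0,1.5,0],[0,0,0]],
    [[0,1.5,0],[0,0,0]],
  ],
)

```text
t: 21.5
ee_pos: [607.5, 113.2, 92.4]
orientation: [-2.115, -2.319, 0.004]
ft_force: [-7.7, -0.5, 1.6]
width: 0.6
grasp_force: 3.3
```

Hit the stop (7.7 N). Back off, lift and check.

>>> servo_tool(
  deltas=[
    [[0,-8,0],[0,0,0]],
    [[0,-25,0],[0,0,0]],
    [[0,-40,-10],[0,0,0]],
    [[0,-50,-40],[0,0,0]],
    [[0,-50,-75],[0,0,0]],
  ],
)

```text
t: 21.92
ee_pos: [555.8, 108.4, 166.7]
orientation: [-2.115, -2.319, 0.006]
ft_force: [-0.1, -0.5, -0.6]
width: 0.7
grasp_force: 0.0
```

>>> servo_tool(
  deltas=[
    [[0,-20,-40],[0,0,0]],
    [[0,-40,-80],[0,0,0]],
    [[0,-60,-90],[0,0,0]],
    [[0,-60,-90],[0,0,0]],
    [[0,-60,-90],[0,0,0]],
  ],
)

```text
t: 22.33
ee_pos: [500.0, 103.5, 259.3]
orientation: [2.115, 2.319, 0.006]
ft_force: [-0.9, -0.1, 0.8]
width: 0.3
grasp_force: 0.0
```

```bash
python3 - <<'E'
from h import *
o=ctrl.get_obs(); print({k:np.round(o[k],3) for k in("t","ee_pos","ft_force")})
a=.092;c=np.array([599.4,197.3]);ex=np.array([np.cos(a),np.sin(a)]);ey=np.array([-ex[1],ex[0]])
for n in("wrist","top"):
    im=get_image(n);W=world(im);cv2.imwrite("pics/l_%s.png"%n,im["frame"] if n=="wrist" else cv2.resize(im["frame"][110:260,80:360],None,fx=2.8,fy=2.8))
    L=np.stack([(W[...,:2]-c)@ex,(W[...,:2]-c)@ey,W[...,2]],-1)
    m=(L[...,2]>88)&(L[...,2]<115)&(abs(L[...,0])<28)&(abs(L[...,1]+85)<12)
    if m.any(): print(n,"ball",m.sum(),np.median(L[m],0))
    x,y,z=W[...,0],W[...,1],W[...,2]
    m=(abs(z-104)<6)&(np.hypot(x-591,y-282)<28);p=W[m][:,:2].astype(np.float32)
    if len(p)>9: print(n,"knob",cv2.minAreaRect(p))
    g=(x>455)&(x<650)&(abs(y+191)<95)&(z>40)&(z<300);
    if g.any(): print(n,"guard z99",np.percentile(z[g],[50,99]))
E
```

```text
{'t': np.float64(22.333), 'ee_pos': array([500.008, 103.454, 259.337]), 'ft_force': array([-0.928, -0.109,  0.79 ])}
wrist ball 192 [ 11.75689092 -82.08435624 104.62147633]
wrist knob ((592.7349243164062, 276.5221862792969), (32.539337158203125, 0.9461207389831543), 5.269202709197998)
wrist guard z99 [82.15742533 87.80999252]
top knob ((590.77099609375, 281.10662841796875), (36.757484436035156, 14.225309371948242), 8.122542381286621)
top guard z99 [82.74718133 91.63824092]
```

View pics/l_wrist.png

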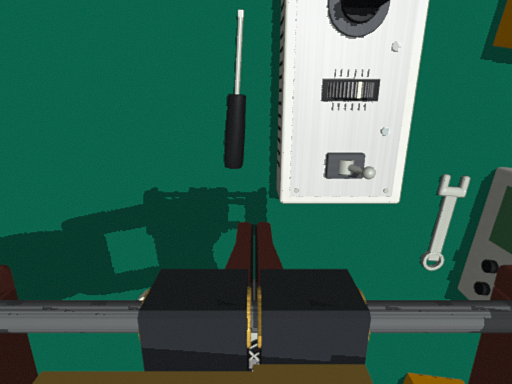

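View pics/l_top.png

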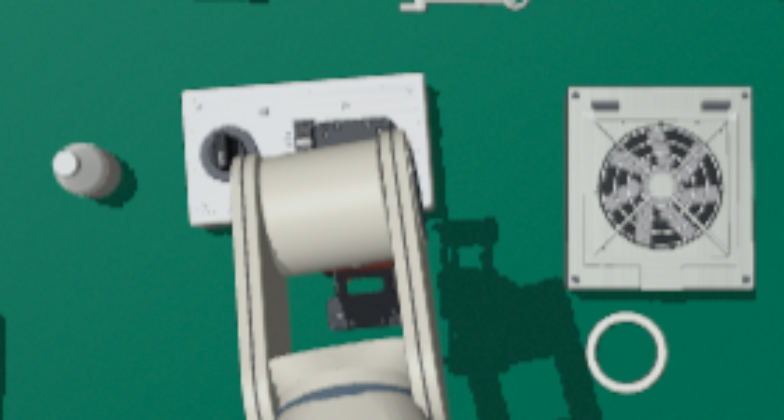

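The toggle ball at (370,172) now leans to the far side, the wheel mark is at (360,90), the guard is flat and the bystanders are in place. One more check on the toggle angle before I hand in.

```bash
python3 - <<'E'
from h import *
a=.092;c=np.array([599.4,197.3]);ex=np.array([np.cos(a),np.sin(a)]);ey=np.array([-ex[1],ex[0]])
im=get_image("wrist");W=world(im)
L=np.stack([(W[...,:2]-c)@ex,(W[...,:2]-c)@ey,W[...,2]],-1)
m=(L[...,2]>96)&(L[...,2]<115)&(abs(L[...,0])<28)&(abs(L[...,1]+85)<12)
p=L[m];print(len(p),np.percentile(p,[2,50,98],axis=0))
from scipy.optimize import least_squares
q=p[(p[:,0]>8)]
r=least_squares(lambda s:np.linalg.norm(q-s,axis=1)-7,[15,-85,100],loss="soft_l1");print(r.x, "toggle",.45+np.arctan2(r.x[0],r.x[2]-68.5))
E
```

```text
147 [[  8.43336691 -89.18010577  96.67814605]
 [ 13.15389397 -82.20319654 105.44796624]
 [ 19.95053412 -76.91111029 108.07118156]]
[ 15.1833626  -83.42028867 100.83698131] toggle 0.8889804107809247
```

```bash
python3 -c "
from workcell import close_job; print(close_job())"
```

```text
the job is handed in; nothing more can be done
None
```

I did all four steps in order and handed the job in at about 22 s; no verdict came back. My last checks showed the guard shut, the knob at its anticlockwise stop, the wheel three clicks on, the toggle at about 0.89 rad, and nothing I could see had shifted.

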